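# Raise the sash of a fittings display case to its yellow marker

## Robot

A 7-joint arm with a two-finger parallel gripper is mounted at the origin on the work surface. World frame = base frame: x ahead of the robot, y to its left, z up, the work surface at z = 0. Lengths are in m, angles in rad, forces in N, time in s.
With the tool pointing down it reaches from about 0.425 to 0.875 m from the base axis. Payload 8.4 kg.
Tool frame: the origin (TCP) lies on the front face of the gripper's body, between the roots of the fingers; the fingertips stand 70 mm ahead of it and the grasp point (between the pads) lies 51 mm ahead of it; z points along the fingers, y is the direction in which the jaws open and shut (so a half turn about z gives the same grasp; the last joint's range is limited). The gripper opens to 87 mm and grips with 3 to 60 N. Pads are 19 mm wide; open, the fingers measure 117 mm over their backs; the gripper's body (75 mm by 190 mm) begins 51 mm behind the grasp point.
Start: joints at [1.011, 0.333, 0.04, 1.465, -0.013, 1.343, -0.059], TCP at [0.289, -0.582, 0.292] pointing down, gripper open.
Joint ranges: [-2.58, 2.58], [-0.38, 2.09], [-1.3, 1.39], [0.25, 2.4], [-1.5, 4.64], [0.08, 2.09], [-2.65, 2.65]. Speed limits (rad/s): [2.22, 2.22, 2.79, 2.79, 3.14, 3.14, 3.14].

## Interface

Orientations are given as a unit quaternion [w, x, y, z].
In Python, from plant import arm, vision, spotter gives the robot as it stands.
- The arm moves only by the tool jog_arm, never from a script. Its argument "targets" is a list of rows, each a list of 7 numbers: the closure in counts, from 0 (fully open) to 255 (shut), then the shift along the tool's x, y, z normalised to -1 to 1, where 1 is 80 cm, then the turn, a rotation vector about the tool's x, y, z normalised to -1 to 1, where 1 is 180 degrees. In form: [[grip, x, y, z, wx, wy, wz], ...]. A call has 1 to 20 rows; each row is the pose to reach, as a shift and turn from the pose commanded when the call began, along the tool's axes at that moment, turning the shorter way round; what a row does not reach only later rows make up. A row lasts 1/12 s, in which the tool goes at most 41.7 mm and 7.16 degrees, less where a joint would pass 70% of its speed; a pose out of reach is approached as far as the arm can. A call with a number of a shift or a turn outside -1 to 1 is refused whole. A call with a gripper value outside its range is refused whole. The fingers move at their own pace and stop on an object; "grip_force" is the grip in N (left out, the last holds). Time passes only in rows, so rows that repeat a pose let the fingers close. It gives the time, the measured TCP pose, the force and the opening at its end, in the units of the state.
- arm.get_state(): the state, without advancing time (a new reading comes with each control period).
- vision.snapshot(name): name is "scene" or "side" or "wrist"; returns a dict with "frame" (384x512x3 uint8, red, green, blue), "z_map" (384x512 float32, m along the optical axis (not along the pixel's ray), 0 where there is no reading), "fx", "fy", "cx", "cy" (pixels), "R" (3x3) and "t" (3): a world point X has camera coordinates R X + t. Camera axes: x right, y down, z forward; pixel columns grow to the right and rows downward; lengths in m; the calibration is good to about 2 mm. A picture is of the moment at which its call begins.
- arm.sign_off(): hands the job in, once; it reports no verdict.
Trained networks look in a picture, given as the dict that the camera call returned (one of the last four; its "shot" number tells which), for a name from the list of things; names that differ only in an ending like _2 or _b are one class to them, and where a whole thing is asked for, a point or a joint stands for the part that bears it (a point fixed in the world has none). Each returns a list of dicts, best first, with "conf" (0 to 1); they miss things now and then, are a little off and sometimes report something else, mostly with a low value. They report only what shows in the picture. A call takes as long as a camera call.
- spotter.search_frame(picture, label): "point" ([column, row] in pixels, amid what is visible of it).
The state is a dict: "t": time; "joint_positions": joint angles; "qvel": joint speeds; "joint_efforts": joint torques, N m; "tcp_pos": TCP position; "tcp_rot": TCP orientation; "wrist_force": force on the tool from outside, world axes, zero at the start; "ft_torque": the same for the moment, N m; "width": finger opening in m.
Only numpy, scipy, OpenCV 4.12 (cv2) and the standard library are available. Lean on these libraries where they do the work, as an engineer would, in place of code of your own. Each camera call takes 0.05 s, during which the arm holds its last target. There are 200 camera calls.

## Task

Gently push the glass window of the display case up from beneath its orange lip until the lip is level with the yellow marker on the post, then back away and leave the window standing there. Only push with the fingers: do not pinch the lip or the window, and leave the small goods on the counter where they stand.

Things in the scene. Friction and masses are not known exactly. Their poses are not given: they have to be found in the camera images.
- sash (a joint): height of the sliding window above its lowest position, m, 0 to 0.20 (stop), grows upward. The window (glass pane 322 mm wide and 200 mm high in an aluminium frame) is counterweighted: it stays at any height where it is left, and needs some 1 to 5 N upward at its lip to move.
- lip_edge (a point): middle of the outer edge of the orange lip, half-way through its thickness. The lip is a level shelf 300 mm wide on the window's bottom edge, sticking out 35 mm from the window plane and moving with the window. Flat underside 5 mm below this point, top 5 mm above (2 mm above in the outer 9 mm). x: level, into the case, square to the window; y: along the lip; z up. At joint 0 it is 135 mm above the counter.
- case: glass display case, fixed. Origin on the counter under the middle of the window plane (x = 0); x into the case, y along the window, z up. White plinth 400 mm wide, 200 deep, 115 high, front at x = 0; nothing stands out below the lip. Front posts 30 mm square at y = -178 and +178, 520 high, 6 proud of x = 0, crossbar on top to 540. Glass roof at 335. Goods inside, 80 mm or more behind the window.
- yellow_mark: yellow marker, a collar 12 mm high, 66 mm deep and 42 mm wide clamped on one of the two front posts (left or right), fixed; it reaches 33 mm in front of the post's centre, so 24 mm in front of the window plane. Origin at its centre, half-way up: the height at which the lip's mid thickness must end. z up.
- blue_mark: blue marker, the same collar on the other front post, at its own height; it does not matter for this job.
- padlock: loose brass padlock standing upright on the counter, 24 x 46 mm, 68 mm high with its shackle, not to be disturbed. Origin at the centre of its underside.
- valve: loose brass valve standing on the counter, 38 mm across its foot, red bar handle 50 mm long, 59 mm high, not to be disturbed. Origin at the centre of its underside.
- carton: loose small cardboard carton 50 x 70 mm, 45 mm high, on the counter, not to be disturbed. Origin at the centre of its underside.

How it is judged:
On the way:
1. the fingers push the window up from beneath its lip (it has risen 30 mm while pushed there) (contact force between the fingers and sash_c2 above 0.5 N and distance of lip_edge from where it was at the start of the episode above 0.03 m), for 0.1 s.
At the end, for the whole second after the job is handed in: The lip's mid thickness is within 10 mm above or below the middle of the yellow marker, the window stands still with nothing holding it, and padlock, valve and carton are within 20 mm of where they stood (z of lip_edge in the frame of yellow_mark between -0.01 and 0.01 m and velocity of joint sash between -0.005 and 0.005 m/s and distance of each of padlock, valve, carton from where it was at the start of the episode below 0.02 m); the robot touches nothing.
It fails at once if the lip is pinched between top and underside (contact force between the fingers and sash_c2 above 1 N and contact force between the fingers and sash_c3 above 1 N).
It fails at once if the window is pinched between its inner and outer sides (contact force between the fingers and sash_c4 above 1 N and (contact force between the fingers and sash_c0 above 1 N or contact force between the fingers and sash_c1 above 1 N or contact force between the fingers and sash_c2 above 1 N or contact force between the fingers and sash_c3 above 1 N)).
It fails at once if the window is thrown up or slammed (faster than 0.35 m/s) (velocity of joint sash above 0.35 m/s or velocity of joint sash below -0.35 m/s).
It fails at once if the padlock, valve or carton is lifted, knocked over or shifted by more than 20 mm (distance of any of padlock, valve, carton from where it was at the start of the episode above 0.02 m or angle between any of padlock, valve, carton's own z axis and vertical above 0.5 rad).
It also fails if it takes over 40 s, if anything falls off the work surface, if the arm or the gripper's body presses on something with over 40 N, if the wrist force passes 120 N, or if a joint passes its speed limit or range.

## Working session

There is one attempt and no reset: what is moved stays moved. The work goes in short steps, Python scripts to look and compute and a tool call to move; the robot and the scene stay as the last step left them, time stands still between calls to the robot, and variables do not carry over. Pictures are saved under pics/ and viewed, about 8 in all and at most 12, crops included, and the job is handed in when it is done.

Besides the shell and the picture viewer there is one more tool, called after "Emit:" in YAML: its name, and indented under it one key for each argument. jog_arm: Moves the arm, as the interface text tells. Its arguments: {"type":"object","properties":{"targets":{"type":"array","items":{"type":"array","items":{"type":"number"}}},"grip_force":{"type":"number"}},"required":["targets"]}

```bash
mkdir -p pics
cat > h.py <<'E'
import numpy as np, cv2
from plant import arm, vision, spotter
def px2w(p,u,v,z=None):
    u,v=int(round(u)),int(round(v))
    if z is None:
        w=p['z_map'][max(0,v-1):v+2,max(0,u-1):u+2]; w=w[w>0]; z=np.median(w) if w.size else np.nan
    c=np.array([(u-p['cx'])/p['fx']*z,(v-p['cy'])/p['fy']*z,z])
    return p['R'].T@(c-p['t'])
def cloud(p):
    z=p['z_map'];v,u=np.indices(z.shape)
    c=np.stack([(u-p['cx'])/p['fx']*z,(v-p['cy'])/p['fy']*z,z],-1)
    return (c-p['t'])@p['R']
def save(p,n): cv2.imwrite('pics/'+n,cv2.cvtColor(p['frame'],cv2.COLOR_RGB2BGR))
E
python3 - <<'E'
from h import *
s=arm.get_state();print({k:np.round(v,3) for k,v in s.items()})
ims=[]
for n in('scene','side'):
    p=vision.snapshot(n);ims.append(p['frame']);np.savez(n+'.npz',**p)
    print(n,'cam at',(-p['R'].T@p['t']).round(3))
    for l in('sash','lip_edge','yellow_mark','blue_mark','padlock','valve','carton'):
        for d in spotter.search_frame(p,l)[:2]:
            print(l,d['conf'],np.round(d['point']),px2w(p,*d['point']).round(3))
    save(p,n+'0.png')
E
```

```text
{'t': np.float64(0.0), 'joint_positions': array([ 1.011,  0.334,  0.04 ,  1.466, -0.013,  1.343, -0.059]), 'qvel': array([ 0.   , -0.001,  0.001,  0.   ,  0.   ,  0.001, -0.001]), 'joint_efforts': array([ 0.0000e+00, -6.5637e+01,  1.3350e+00, -4.0381e+01, -6.0000e-02,
        4.5000e-02,  0.0000e+00]), 'tcp_pos': array([ 0.289, -0.582,  0.291]), 'tcp_rot': array([-0.001,  0.974,  0.228, -0.   ]), 'wrist_force': array([ 0.628, -0.642, -0.44 ]), 'ft_torque': array([-0.017,  0.024, -0.017]), 'width': np.float64(0.087)}
scene cam at [0.29  0.146 1.175]
sash 0.59 [278. 191.] [0.596 0.069 0.265]
lip_edge 0.59 [280. 195.] [0.596 0.063 0.236]
yellow_mark 0.72 [366. 187.] [ 0.581 -0.12   0.263]
blue_mark 0.71 [201. 214.] [0.567 0.236 0.265]
padlock 0.75 [356. 250.] [ 0.489 -0.125  0.038]
valve 0.65 [203. 266.] [0.498 0.265 0.045]
carton 0.75 [174. 203.] [0.673 0.326 0.047]
carton 0.23 [198. 212.] [0.572 0.242 0.266]
side cam at [ 0.527 -0.228  1.269]
sash 0.82 [250. 204.] [0.578 0.058 0.161]
lip_edge 0.63 [246. 200.] [0.57  0.073 0.16 ]
yellow_mark 0.59 [236. 283.] [ 0.483 -0.135  0.036]
yellow_mark 0.47 [266. 262.] [ 0.575 -0.122  0.261]
blue_mark 0.69 [230. 132.] [0.571 0.241 0.266]
padlock 0.52 [237. 283.] [ 0.486 -0.136  0.037]
valve 0.54 [216. 162.] [0.512 0.254 0.042]
```

View pics/scene0.png

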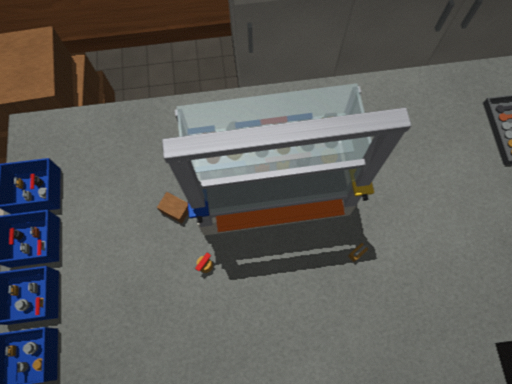

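View pics/side0.png

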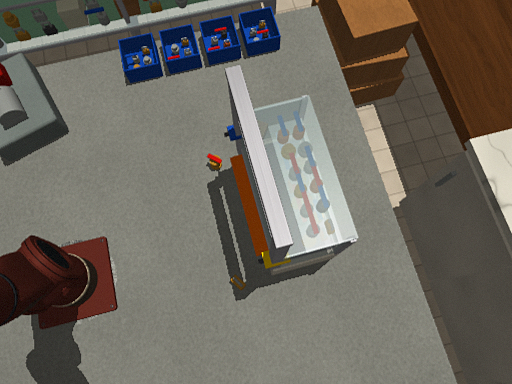

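Run:
```python
from h import *
for n in('scene','side'):
    p=dict(np.load(n+'.npz'));W=cloud(p);ok=p['z_map']>0
    hsv=cv2.cvtColor(p['frame'],cv2.COLOR_RGB2HSV);H,S,V=hsv[...,0],hsv[...,1],hsv[...,2]
    for l,lo,hi in(('orange',5,18),('yellow',20,34),('blue',95,125),('red',170,180)):
        m=((H>=lo)&(H<=hi)&(S>130)&(V>80)&ok).astype(np.uint8)
        k,lab,st,c=cv2.connectedComponentsWithStats(m)
        for i in range(1,k):
            if st[i,4]>25:
                q=W[lab==i]; print(n,l,st[i],'p2',np.percentile(q,3,0).round(3),'med',np.median(q,0).round(3),'p98',np.percentile(q,97,0).round(3))
                if l=='orange' and st[i,4]>300:
                    d=q[:,:2]-np.median(q[:,:2],0); vt=np.linalg.svd(d,full_matrices=False)[2]; print(' dir',vt[0], 'ext',np.percentile(d@vt.T,[2,98],0).round(3))
```

```text
scene orange [   0   26   55   78 3791] p2 [ 1.212  0.765 -0.208] med [ 1.349  0.856 -0.202] p98 [ 1.496  0.946 -0.196]
 dir [-0.99215317 -0.12502831] ext [[-0.151 -0.094]
 [ 0.14   0.094]]
scene orange [ 71  55  14  51 368] p2 [ 1.286  0.719 -0.393] med [ 1.418  0.735 -0.385] p98 [ 1.505  0.756 -0.378]
 dir [-0.99972394 -0.02349565] ext [[-0.088 -0.022]
 [ 0.134  0.017]]
scene orange [499 113  13   8  65] p2 [ 0.81  -0.653  0.006] med [ 0.82  -0.631  0.011] p98 [ 0.829 -0.619  0.014]
scene orange [158 193  29  26 450] p2 [0.637 0.3   0.04 ] med [0.667 0.33  0.045] p98 [0.697 0.362 0.048]
 dir [0.61284207 0.79020542] ext [[-0.032 -0.023]
 [ 0.032  0.023]]
scene orange [ 216  199  129   33 2038] p2 [ 0.555 -0.077  0.154] med [0.572 0.065 0.16 ] p98 [0.59  0.204 0.164]
 dir [-0.0093076   0.99995668] ext [[-0.145 -0.017]
 [ 0.142  0.019]]
scene orange [ 33 359   8  11  43] p2 [0.31  0.667 0.03 ] med [0.321 0.673 0.043] p98 [0.331 0.682 0.048]
scene yellow [353 181  21  15 180] p2 [ 0.567 -0.132  0.258] med [ 0.577 -0.111  0.262] p98 [ 0.592 -0.094  0.265]
scene blue [  0 159  45  19  90
[... 3111 characters left out ...]
.008] med [ 0.076 -0.102  0.012] p98 [ 0.091 -0.09   0.017]
side yellow [261 250  30  19 182] p2 [ 0.569 -0.135  0.194] med [ 0.582 -0.124  0.262] p98 [ 0.63  -0.096  0.266]
side blue [239   6  42  38 356] p2 [ 0.716  0.644 -0.001] med [0.767 0.723 0.069] p98 [0.835 0.774 0.077]
side blue [199  15  42  38 422] p2 [ 0.571  0.644 -0.002] med [0.629 0.732 0.049] p98 [0.69  0.774 0.077]
side blue [159  24  41  39 435] p2 [ 0.427  0.644 -0.001] med [0.482 0.731 0.044] p98 [0.545 0.774 0.077]
side blue [118  33  41  39 491] p2 [ 0.283  0.645 -0.   ] med [0.334 0.727 0.054] p98 [0.401 0.773 0.078]
side blue [227 125   7   6  26] p2 [0.567 0.249 0.26 ] med [0.574 0.255 0.266] p98 [0.583 0.26  0.271]
```

The scene picture shows the orange lip at about columns 216–345, row 215, the yellow collar on the right post (365,188), and the padlock at (357,252). The side picture shows the same: lip around (249,205), yellow collar (268,260), blue (231,131).

The lip's middle is near z≈0.155 and the yellow collar's near 0.257. I'll turn the closed fingers level and come in from the front right.

```bash
cat >> h.py <<'E'
from scipy.spatial.transform import Rotation as Ro
def delta(p,psi,pitch=0):
    """jog numbers from the present pose to TCP p, heading psi, pitch down (deg), tool x up"""
    s=arm.get_state();q=np.array(s['tcp_rot']);R0=Ro.from_quat(np.r_[q[1:],q[0]])
    a,b=np.radians([psi,pitch]);z=np.array([np.cos(a)*np.cos(b),np.sin(a)*np.cos(b),-np.sin(b)])
    y=np.array([np.sin(a),-np.cos(a),0]);Rt=Ro.from_matrix(np.stack([np.cross(y,z),y,z],1))
    return np.r_[R0.inv().apply(np.array(p)-s['tcp_pos'])/.8,(R0.inv()*Rt).as_rotvec()/np.pi].round(3)
E
python3 -c "
from h import *
print(delta([.36,-.2,.30],20,0))"
```

```text
[ 0.292 -0.388 -0.01  -0.028  0.499  0.028]
```

Emit:
jog_arm:
  targets:
    - [255, 0.292, -0.388, -0.01, -0.028, 0.499, 0.028]
    - [255, 0.292, -0.388, -0.01, -0.028, 0.499, 0.028]
    - [255, 0.292, -0.388, -0.01, -0.028, 0.499, 0.028]
    - [255, 0.292, -0.388, -0.01, -0.028, 0.499, 0.028]
    - [255, 0.292, -0.388, -0.01, -0.028, 0.499, 0.028]
    - [255, 0.292, -0.388, -0.01, -0.028, 0.499, 0.028]
    - [255, 0.292, -0.388, -0.01, -0.028, 0.499, 0.028]
    - [255, 0.292, -0.388, -0.01, -0.028, 0.499, 0.028]
    - [255, 0.292, -0.388, -0.01, -0.028, 0.499, 0.028]
    - [255, 0.292, -0.388, -0.01, -0.028, 0.499, 0.028]
    - [255, 0.292, -0.388, -0.01, -0.028, 0.499, 0.028]
    - [255, 0.292, -0.388, -0.01, -0.028, 0.499, 0.028]
    - [255, 0.292, -0.388, -0.01, -0.028, 0.499, 0.028]
    - [255, 0.292, -0.388, -0.01, -0.028, 0.499, 0.028]
    - [255, 0.292, -0.388, -0.01, -0.028, 0.499, 0.028]
    - [255, 0.292, -0.388, -0.01, -0.028, 0.499, 0.028]
  grip_force: 20

```text
t: 2.13
tcp_pos: [0.3595, -0.202, 0.2904]
tcp_rot: [-0.112, 0.793, 0.15, 0.58]
wrist_force: [-0.5, -0.3, -1.3]
width: 0.0007
```

```bash
python3 -c "
from h import *
s=arm.get_state();print(s['joint_positions'].round(2), s['tcp_pos'])
q=s['tcp_rot'];print(Ro.from_quat(np.r_[q[1:],q[0]]).as_matrix().round(3))
print(delta([.36,-.2,.30],20,0))
p=vision.snapshot('scene');save(p,'s1.png');p=vision.snapshot('wrist');save(p,'w1.png')
cv2.imwrite('pics/b1.png',np.hstack([cv2.resize(cv2.imread('pics/'+n),(400,300)) for n in('s1.png','w1.png')]))"
```

```text
[ 2.06 -0.07 -0.87  2.39 -1.39  1.39  0.75] [ 0.35951114 -0.20203737  0.29044275]
[[ 0.282  0.368  0.886]
 [ 0.108 -0.93   0.352]
 [ 0.953 -0.004 -0.302]]
[ 0.012 -0.002 -0.002 -0.009  0.098  0.   ]
```

View pics/b1.png

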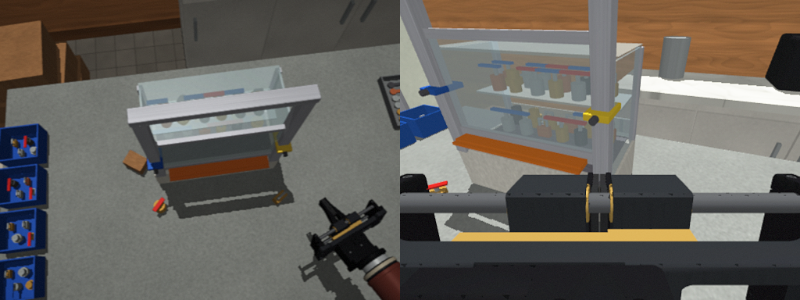

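The fingers are level to within 17.6° and the arm is at the elbow limit. The wrist picture shows the orange lip at (520,152) and the yellow collar at (603,115), and the path is clear. Moving further out should free the elbow.

```bash
python3 -c "
from h import *
print(delta([.43,.03,.18],20,0))"
```

```text
[-0.075 -0.238  0.223 -0.008  0.098 -0.001]
```

Emit:
jog_arm:
  targets:
    - [255, -0.075, -0.238, 0.223, -0.008, 0.098, 0]
    - [255, -0.075, -0.238, 0.223, -0.008, 0.098, 0]
    - [255, -0.075, -0.238, 0.223, -0.008, 0.098, 0]
    - [255, -0.075, -0.238, 0.223, -0.008, 0.098, 0]
    - [255, -0.075, -0.238, 0.223, -0.008, 0.098, 0]
    - [255, -0.075, -0.238, 0.223, -0.008, 0.098, 0]
    - [255, -0.075, -0.238, 0.223, -0.008, 0.098, 0]
    - [255, -0.075, -0.238, 0.223, -0.008, 0.098, 0]
    - [255, -0.075, -0.238, 0.223, -0.008, 0.098, 0]
    - [255, -0.075, -0.238, 0.223, -0.008, 0.098, 0]
    - [255, -0.075, -0.238, 0.223, -0.008, 0.098, 0]
    - [255, -0.075, -0.238, 0.223, -0.008, 0.098, 0]

```text
t: 3.23
tcp_pos: [0.5005, -0.1248, 0.1609]
tcp_rot: [-0.142, 0.691, 0.137, 0.696]
wrist_force: [-0.4, -0.1, -0.7]
width: 0.0005
```

```bash
python3 -c "
from h import *
s=arm.get_state();print(s['joint_positions'].round(2), s['tcp_pos'],s['t'])
q=s['tcp_rot'];print(Ro.from_quat(np.r_[q[1:],q[0]]).as_matrix().round(3))
for ps in (20,40): print(delta([.43,.03,.12],ps,0))"
```

```text
[ 1.99  1.4  -1.3   2.4  -1.5   0.32  1.57] [ 0.50052257 -0.12484537  0.16089147] 3.2333
[[-0.005  0.386  0.923]
 [-0.008 -0.923  0.386]
 [ 1.    -0.006  0.008]]
[-0.052 -0.212 -0.007 -0.015 -0.002 -0.002]
[-0.052 -0.212 -0.007  0.096 -0.003 -0.001]
```

```bash
cat > kin.py <<'E'
import numpy as np, itertools
from scipy.optimize import least_squares
from scipy.spatial.transform import Rotation as Ro
def fk(q,P,S):
    h,a0,L1,a,L2,b,L3,c1,c7,d=P; p=np.zeros(3);R=Ro.identity()
    def rot(ax,t):
        nonlocal R; R=R*Ro.from_euler(ax,t)
    def tr(*v):
        nonlocal p; p=p+R.apply(v)
    rot('z',S[0]*q[0]+c1);tr(a0,0,h);rot('y',q[1]);rot('z',S[1]*q[2]);tr(a,d,L1);rot('y',q[3]);tr(-a,0,0)
    rot('z',S[2]*q[4]);tr(0,0,L2);rot('y',q[5]);tr(b,0,0);rot('z',S[3]*q[6]+c7);tr(0,0,L3)
    return p,R
E
cat > fit.py <<'E'
from kin import *
from h import arm
s=arm.get_state()
D=[([1.011,.3335,.04,1.4655,-.013,1.343,-.059],[.289,-.582,.2915],[-.001,.974,.228,0]),
([2.06,-.07,-.87,2.39,-1.39,1.39,.75],[.3595,-.202,.2904],[-.112,.793,.15,.58]),
(s['joint_positions'],s['tcp_pos'],s['tcp_rot'])]
def res(P,S,reg=.01):
    o=[]
    for q,p,t in D:
        pp,R=fk(q,P,S); t=np.array(t);Rt=Ro.from_quat(np.r_[t[1:],t[0]])
        o+=[*(pp-p),*(.3*(R.inv()*Rt).as_rotvec())]
    return np.r_[o,reg*np.array([P[1],P[3],P[5],P[9]])]
out=[]
for S in itertools.product([1,-1],repeat=4):
    for c1 in(0,np.pi):
      for c7 in(0,1.57,-1.57,3.14):
        r=least_squares(res,[.35,0,.4,0,.4,0,.25,c1,c7,0],args=(S,));out.append((r.cost,S,r.x))
out.sort(key=lambda t:t[0])
for c,S,x in out[:3]: print(c,S,x.round(3)); print(res(x,S).round(3))
np.save('P.npy',np.r_[out[0][2],out[0][1]])
E
python3 fit.py
```

```text
9.371537057257025e-06 (-1, -1, -1, -1) [ 2.610e-01  8.000e-03  4.980e-01 -1.900e-02  5.130e-01 -1.000e-03
  3.140e-01 -5.000e-03  1.567e+00 -3.900e-02]
[ 0.002  0.    -0.001  0.001  0.    -0.    -0.001  0.     0.002  0.002
  0.    -0.001  0.     0.001 -0.001  0.002 -0.     0.001  0.    -0.
 -0.    -0.   ]
9.371537057257233e-06 (-1, -1, -1, -1) [ 2.610e-01  8.000e-03  4.980e-01 -1.900e-02  5.130e-01 -1.000e-03
  3.140e-01  6.278e+00  1.567e+00 -3.900e-02]
[ 0.002  0.    -0.001  0.001  0.    -0.    -0.001  0.     0.002  0.002
  0.    -0.001  0.     0.001 -0.001  0.002 -0.     0.001  0.    -0.
 -0.    -0.   ]
9.371537057257723e-06 (-1, -1, -1, -1) [ 2.610e-01  8.000e-03  4.980e-01 -1.900e-02  5.130e-01 -1.000e-03
  3.140e-01 -5.000e-03  1.567e+00 -3.900e-02]
[ 0.002  0.    -0.001  0.001  0.    -0.    -0.001  0.     0.002  0.002
  0.    -0.001  0.     0.001 -0.001  0.002 -0.     0.001  0.    -0.
 -0.    -0.   ]
```

```bash
cat > ik.py <<'E'
from kin import *
A=np.load('P.npy');P,S=A[:10],A[10:]
lo=np.array([-2.58,-.38,-1.3,.25,-1.5,.08,-2.65]);hi=np.array([2.58,2.09,1.39,2.4,4.64,2.09,2.65])
def target(tip,psi,pitch,roll):
    a,b=np.radians([psi,pitch]);z=np.array([np.cos(a)*np.cos(b),np.sin(a)*np.cos(b),-np.sin(b)])
    y=np.array([np.sin(a),-np.cos(a),0]);R=Ro.from_matrix(np.stack([np.cross(y,z),y,z],1))*Ro.from_euler('z',roll,degrees=True)
    return np.array(tip)-.07*z,R
def ik(p,R,q0,w=0.02):
    mid=(lo+hi)/2
    f=lambda q:(lambda pr:np.r_[pr[0]-p,.3*(pr[1].inv()*R).as_rotvec(),w*.03*(q-mid)/(hi-lo)])(fk(q,P,S))
    m=.02;q0=np.clip(q0,lo+m+.01,hi-m-.01)
    r=least_squares(f,q0,bounds=(lo+m,hi-m),max_nfev=60);return r.x,np.linalg.norm(r.fun[:6])
def elbow(q): # elbow height
    return P[0]+P[2]*np.cos(q[1])
E
cat > srch.py <<'E'
from ik import *
rng=np.random.default_rng(0);from h import arm
seeds=[arm.get_state()['joint_positions'],[1.011,.333,.04,1.465,0,1.34,-.06]]+[rng.uniform(lo,hi) for _ in range(6)]
for roll in(0,90,-90):
  for psi in((0,20,-20) if roll==0 else(-45,-30,20,35,45,55)):
    for pitch in(0,15):
      for yt in(-.03,.05,.14):
        best=None
        for s in seeds:
            q,e=ik(*target([.567,yt,.13],psi,pitch,roll),s)
            if e<.003:
                q2,e2=ik(*target([.567,yt,.25],psi,pitch,roll),q)
                m=min((q-lo).min(),(hi-q).min(),(q2-lo).min(),(hi-q2).min())
                if e2<.003 and elbow(q)>.1 and (best is None or m>best[0]): best=(m,q,q2,elbow(q))
        if best: print(roll,psi,pitch,yt,round(best[0],2),best[1].round(2),round(best[3],2))
E
time timeout 500 python3 srch.py
```

```text
0 -20 15 0.14 0.02 [-1.92  0.91  1.04  2.38  1.48  0.55  1.77] 0.57
90 -45 0 -0.03 0.09 [-1.15  0.82  0.38  2.26  1.44  1.31  0.12] 0.6
90 -45 0 0.05 0.21 [-1.31  0.86  0.42  2.15  1.28  1.31  0.25] 0.59
90 -45 0 0.14 0.36 [-1.39  0.89  0.42  2.    1.16  1.38  0.39] 0.58
90 -45 15 -0.03 0.1 [ 0.1   0.66 -0.95  2.3   1.72  1.79  0.45] 0.66
90 -45 15 0.05 0.21 [-0.12  0.68 -0.88  2.19  1.61  1.83  0.44] 0.65
90 -45 15 0.14 0.36 [-1.3   0.64  0.35  2.04  1.14  1.28  0.55] 0.66
90 -30 0 0.14 0.14 [-1.47  0.86  0.45  2.21  1.41  1.26  0.17] 0.59
90 -30 15 0.05 0.02 [-1.92  1.22  1.21  2.38  1.08  0.26  0.44] 0.43
90 -30 15 0.14 0.15 [-0.14  0.72 -1.    2.25  1.75  1.84  0.49] 0.64
90 35 0 -0.03 0.03 [ 0.17  0.88  0.51  2.32  4.24  1.91 -0.19] 0.58
90 35 15 -0.03 0.04 [-0.12  0.71  0.84  2.36  4.3   1.68 -0.44] 0.64
90 45 0 -0.03 0.13 [ 1.59  1.08 -0.98  2.18 -1.14  0.82 -0.42] 0.5
90 45 0 0.05 0.06 [ 0.27  0.79  0.27  2.29  4.38  1.73 -0.15] 0.61
90 45 15 -0.03 0.12 [ 1.5   0.71 -0.95  2.22 -1.23  0.8  -0.59] 0.64
90 45 15 0.05 0.02 [ 0.37  0.46  0.13  2.33  4.51  1.28 -0.37] 0.71
90 55 0
[... 989 characters left out ...]
  1.28  2.25  0.23  0.34 -1.92] 0.37
-90 35 15 -0.03 0.02 [-0.28  0.9   1.03  2.35  4.19  1.88  2.63] 0.57
-90 45 0 -0.03 0.02 [ 1.83  1.47 -1.28  2.18 -0.47  0.53  2.19] 0.31
-90 45 15 -0.03 0.11 [ 1.68  0.9  -1.19  2.22 -0.96  0.61  2.36] 0.57
-90 45 15 0.05 0.02 [ 1.57  0.87 -1.22  2.33 -1.31  0.5   2.63] 0.58
-90 55 0 -0.03 0.09 [ 1.7   1.36 -1.21  2.03 -0.5   0.78  2.18] 0.37
-90 55 0 0.05 0.06 [ 1.65  1.41 -1.24  2.15 -0.55  0.6   2.25] 0.34
-90 55 15 -0.03 0.11 [ 1.63  0.98 -1.19  2.08 -0.65  0.75  2.13] 0.54
-90 55 15 0.05 0.1 [ 1.54  0.93 -1.2   2.19 -0.87  0.62  2.29] 0.56
-90 55 15 0.14 0.02 [ 1.34  0.82 -1.16  2.29 -1.33  0.56  2.63] 0.6
real	1m41.139s
user	1m41.625s
sys	0m0.136s
```

The fingers are level, but from the right the body would stand over the padlock. My kinematic model fits to about 2 mm and favours coming in from the left: heading −45°, jaws upright, tip at y≈0.03. I'll check that path in the model.

```bash
cat > trk.py <<'E'
from ik import *
from scipy.spatial.transform import Slerp
from h import arm
def step(p,R,q):
    f=lambda x:(lambda pr:np.r_[pr[0]-p,.3*(pr[1].inv()*R).as_rotvec(),.003*(x-q)])(fk(x,P,S))
    r=least_squares(f,np.clip(q,lo+1e-3,hi-1e-3),bounds=(lo,hi),max_nfev=30);return r.x,np.linalg.norm(r.fun[:6])
def track(q,way,n=12,v=1):
    for w,(p,R) in enumerate(way):
        p0,R0=fk(q,P,S);sl=Slerp([0,1],Ro.concatenate([R0,R]));E=[]
        for t in np.linspace(0,1,n+1)[1:]:
            q,e=step(p0+t*(np.array(p)-p0),sl(t),q);E.append(e)
        m=min((q-lo).min(),(hi-q).min())
        if v: print(w,'err max %.3f end %.3f'%(max(E),E[-1]),'marg %.2f'%m,q.round(2),'elbow %.2f'%elbow(q))
    return q
def T(p,*a): return np.array(p),target([0,0,0],*a)[1]
E
python3 - <<'E'
from trk import *
q=arm.get_state()['joint_positions']
p0,R0=fk(q,P,S)
back=(p0-.1*R0.as_matrix()[:,2],R0)
q1=track(q,[back,T([.43,-.25,.38],25,90,0)])
for yaw in(115,60,160,0):
    print('yaw',yaw)
    try: track(q1,[T([.48,0,.38],(25+yaw)/2,90,0),T([.42,.28,.36],yaw,90,0),T([.42,.24,.24],-45,40,90),T([.43,.16,.12],-45,0,90),T([.5205,.08,.12],-45,0,90),T([.5205,.08,.24],-45,0,90)])
    except Exception as e: print(e)
E
```

```text
0 err max 0.010 end 0.010 marg 0.00 [ 2.32  1.45 -1.3   2.4  -0.55  0.44  0.71] elbow 0.32
1 err max 0.005 end 0.000 marg 0.00 [ 1.72  0.01 -1.3   1.66  0.01  1.48 -0.72] elbow 0.76
yaw 115
0 err max 0.000 end 0.000 marg 0.00 [ 1.28 -0.1  -1.3   1.69 -0.09  1.48 -0.36] elbow 0.76
1 err max 0.000 end 0.000 marg 0.00 [ 0.56  0.07 -1.3   1.68  0.06  1.45 -0.31] elbow 0.76
2 err max 0.000 end 0.000 marg 0.00 [-0.01  0.39 -1.3   2.02  1.06  1.7   0.72] elbow 0.72
3 err max 0.000 end 0.000 marg 0.00 [-0.57  0.89 -0.65  2.15  1.43  2.09  0.12] elbow 0.57
4 err max 0.000 end 0.000 marg 0.15 [-0.41  0.84 -0.52  2.17  1.67  1.94  0.22] elbow 0.59
5 err max 0.000 end 0.000 marg 0.18 [-0.36  0.53 -0.6   2.22  1.61  1.87  0.46] elbow 0.69
yaw 60
0 err max 0.000 end 0.000 marg 0.00 [ 1.28 -0.1  -1.3   1.69 -0.09  1.48 -0.84] elbow 0.76
1 err max 0.000 end 0.000 marg 0.00 [ 0.56  0.07 -1.3   1.68  0.06  1.45 -1.27] elbow 0.76
2 err max 0.000 end 0.000 marg 0.00 [-0.01  0.39 -1.3   2.02  1.06  1.7   0.72] elbow 0.72
3 err max 0.000 end 0.000 marg 0.00 [-0.57  0.89 -0.65  2.15  1.43  2.09  0.12] elbo
[... 594 characters left out ...]
15 [-0.41  0.84 -0.52  2.17  1.67  1.94  0.22] elbow 0.59
5 err max 0.000 end 0.000 marg 0.18 [-0.36  0.53 -0.6   2.22  1.61  1.87  0.46] elbow 0.69
yaw 0
0 err max 0.000 end 0.000 marg 0.00 [ 1.28 -0.1  -1.3   1.69 -0.09  1.48 -1.36] elbow 0.76
1 err max 0.000 end 0.000 marg 0.00 [ 0.56  0.07 -1.3   1.68  0.06  1.45 -2.32] elbow 0.76
2 err max 0.252 end 0.252 marg 0.00 [ 0.87 -0.38 -1.3   2.4  -1.5   0.08 -2.65] elbow 0.72
3 err max 0.340 end 0.340 marg 0.00 [ 1.06 -0.38 -1.3   2.4  -1.2   0.08 -2.65] elbow 0.72
4 err max 0.301 end 0.301 marg 0.00 [ 1.19 -0.38 -1.3   2.4  -1.17  0.08 -2.65] elbow 0.72
5 err max 0.280 end 0.280 marg 0.00 [ 1.04 -0.38 -1.1   2.34 -1.06  0.08 -2.65] elbow 0.72
```

```bash
cat >> h.py <<'E'
def dl(p,psi,pitch,roll):
    from ik import target
    s=arm.get_state();q=np.array(s['tcp_rot']);R0=Ro.from_quat(np.r_[q[1:],q[0]])
    Rt=target([0,0,0],psi,pitch,roll)[1]
    return np.r_[R0.inv().apply(np.array(p)-s['tcp_pos'])/.8,(R0.inv()*Rt).as_rotvec()/np.pi].round(3)
E
python3 -c "
from h import *
print(dl([.43,-.25,.38],25,90,0))"
```

```text
[ 0.276  0.109 -0.139  0.009 -0.502 -0.011]
```

Emit:
jog_arm:
  targets:
    - [255, 0, 0, -0.05, 0, 0, 0]
    - [255, 0, 0, -0.09, 0, 0, 0]
    - [255, 0, 0, -0.12, 0, 0, 0]
    - [255, 0.276, 0.109, -0.139, 0.009, -0.502, -0.011]
    - [255, 0.276, 0.109, -0.139, 0.009, -0.502, -0.011]
    - [255, 0.276, 0.109, -0.139, 0.009, -0.502, -0.011]
    - [255, 0.276, 0.109, -0.139, 0.009, -0.502, -0.011]
    - [255, 0.276, 0.109, -0.139, 0.009, -0.502, -0.011]
    - [255, 0.276, 0.109, -0.139, 0.009, -0.502, -0.011]
    - [255, 0.276, 0.109, -0.139, 0.009, -0.502, -0.011]
    - [255, 0.276, 0.109, -0.139, 0.009, -0.502, -0.011]
    - [255, 0.276, 0.109, -0.139, 0.009, -0.502, -0.011]
    - [255, 0.276, 0.109, -0.139, 0.009, -0.502, -0.011]
    - [255, 0.276, 0.109, -0.139, 0.009, -0.502, -0.011]
    - [255, 0.276, 0.109, -0.139, 0.009, -0.502, -0.011]
    - [255, 0.276, 0.109, -0.139, 0.009, -0.502, -0.011]
    - [255, 0.276, 0.109, -0.139, 0.009, -0.502, -0.011]
    - [255, 0.276, 0.109, -0.139, 0.009, -0.502, -0.011]
    - [255, 0.276, 0.109, -0.139, 0.009, -0.502, -0.011]
    - [255, 0.276, 0.109, -0.139, 0.009, -0.502, -0.011]

```text
t: 4.9
tcp_pos: [0.4274, -0.2522, 0.3864]
tcp_rot: [-0.037, 0.956, 0.206, 0.205]
wrist_force: [-0.1, -0.5, -1.6]
width: 0.0007
```

```bash
python3 -c "
from h import *
s=arm.get_state();print(s['t'],s['joint_positions'].round(2))
print(dl([.43,-.25,.38],25,90,0),dl([.48,0,.38],70,90,0),dl([.42,.28,.36],115,90,0))"
```

```text
4.9 [ 2.22 -0.36 -1.22  1.8  -0.76  1.43 -0.04]
[ 0.    -0.001  0.009  0.005 -0.134 -0.004] [ 0.171 -0.261  0.081  0.058 -0.125 -0.25 ] [ 0.231 -0.611  0.13   0.109 -0.101 -0.496]
```

Emit:
jog_arm:
  targets:
    - [255, 0.171, -0.261, 0.081, 0.058, -0.125, -0.25]
    - [255, 0.171, -0.261, 0.081, 0.058, -0.125, -0.25]
    - [255, 0.171, -0.261, 0.081, 0.058, -0.125, -0.25]
    - [255, 0.171, -0.261, 0.081, 0.058, -0.125, -0.25]
    - [255, 0.171, -0.261, 0.081, 0.058, -0.125, -0.25]
    - [255, 0.171, -0.261, 0.081, 0.058, -0.125, -0.25]
    - [255, 0.171, -0.261, 0.081, 0.058, -0.125, -0.25]
    - [255, 0.171, -0.261, 0.081, 0.058, -0.125, -0.25]
    - [255, 0.231, -0.611, 0.13, 0.109, -0.101, -0.496]
    - [255, 0.231, -0.611, 0.13, 0.109, -0.101, -0.496]
    - [255, 0.231, -0.611, 0.13, 0.109, -0.101, -0.496]
    - [255, 0.231, -0.611, 0.13, 0.109, -0.101, -0.496]
    - [255, 0.231, -0.611, 0.13, 0.109, -0.101, -0.496]
    - [255, 0.231, -0.611, 0.13, 0.109, -0.101, -0.496]
    - [255, 0.231, -0.611, 0.13, 0.109, -0.101, -0.496]
    - [255, 0.231, -0.611, 0.13, 0.109, -0.101, -0.496]
    - [255, 0.231, -0.611, 0.13, 0.109, -0.101, -0.496]
    - [255, 0.231, -0.611, 0.13, 0.109, -0.101, -0.496]

```text
t: 6.4
tcp_pos: [0.3851, 0.2574, 0.3708]
tcp_rot: [0.009, 0.536, 0.844, 0.022]
wrist_force: [0.4, -0.1, 0.8]
width: 0.0006
```

```bash
python3 -c "
from trk import *
from h import *
s=arm.get_state();print(s['t'],s['joint_positions'].round(2))
print(dl([.42,.26,.28],-45,40,90))
track(s['joint_positions'],[T([.42,.26,.28],-45,40,90),T([.43,.17,.16],-45,0,90),T([.5205,.08,.12],-45,0,90),T([.5205,.08,.24],-45,0,90)])"
```

```text
6.4 [ 0.99 -0.38 -1.3   1.75 -0.39  1.46  0.18]
[-0.017  0.036  0.115  0.198 -0.253 -0.573]
0 err max 0.000 end 0.000 marg 0.00 [-0.02  0.35 -1.3   1.94  1.02  1.73  0.79] elbow 0.73
1 err max 0.000 end 0.000 marg 0.00 [-0.57  0.8  -0.67  2.15  1.41  2.09  0.2 ] elbow 0.61
2 err max 0.000 end 0.000 marg 0.16 [-0.41  0.84 -0.52  2.17  1.67  1.93  0.22] elbow 0.59
3 err max 0.000 end 0.000 marg 0.18 [-0.36  0.53 -0.59  2.22  1.61  1.87  0.46] elbow 0.69
```

Emit:
jog_arm:
  targets:
    - [255, -0.017, 0.036, 0.115, 0.198, -0.253, -0.573]
    - [255, -0.017, 0.036, 0.115, 0.198, -0.253, -0.573]
    - [255, -0.017, 0.036, 0.115, 0.198, -0.253, -0.573]
    - [255, -0.017, 0.036, 0.115, 0.198, -0.253, -0.573]
    - [255, -0.017, 0.036, 0.115, 0.198, -0.253, -0.573]
    - [255, -0.017, 0.036, 0.115, 0.198, -0.253, -0.573]
    - [255, -0.017, 0.036, 0.115, 0.198, -0.253, -0.573]
    - [255, -0.017, 0.036, 0.115, 0.198, -0.253, -0.573]
    - [255, -0.017, 0.036, 0.115, 0.198, -0.253, -0.573]
    - [255, -0.017, 0.036, 0.115, 0.198, -0.253, -0.573]
    - [255, -0.017, 0.036, 0.115, 0.198, -0.253, -0.573]
    - [255, -0.017, 0.036, 0.115, 0.198, -0.253, -0.573]
    - [255, -0.017, 0.036, 0.115, 0.198, -0.253, -0.573]
    - [255, -0.017, 0.036, 0.115, 0.198, -0.253, -0.573]
    - [255, -0.017, 0.036, 0.115, 0.198, -0.253, -0.573]
    - [255, -0.017, 0.036, 0.115, 0.198, -0.253, -0.573]
    - [255, -0.017, 0.036, 0.115, 0.198, -0.253, -0.573]
    - [255, -0.017, 0.036, 0.115, 0.198, -0.253, -0.573]
    - [255, -0.017, 0.036, 0.115, 0.198, -0.253, -0.573]
    - [255, -0.017, 0.036, 0.115, 0.198, -0.253, -0.573]

```text
t: 8.07
tcp_pos: [0.4207, 0.2583, 0.2788]
tcp_rot: [0.16, -0.348, 0.836, -0.392]
wrist_force: [0.6, -0.1, -0.2]
width: 0.0
```

```bash
python3 -c "
from trk import *
from h import *
s=arm.get_state();print(s['t'],s['joint_positions'].round(2))
print(dl([.42,.26,.28],-45,40,90),dl([.43,.17,.17],-45,0,90))
track(s['joint_positions'],[T([.43,.17,.17],-45,0,90),T([.5205,.08,.12],-45,0,90)])"
```

```text
8.0667 [-0.01  0.38 -1.27  1.94  1.06  1.71  0.81]
[-0.001  0.    -0.003 -0.    -0.001  0.002] [ 0.069  0.049  0.154  0.222 -0.     0.002]
0 err max 0.000 end 0.000 marg 0.00 [-0.57  0.77 -0.68  2.16  1.4   2.09  0.22] elbow 0.62
1 err max 0.000 end 0.000 marg 0.15 [-0.41  0.84 -0.52  2.17  1.67  1.94  0.22] elbow 0.59
```

Emit:
jog_arm:
  targets:
    - [255, 0.069, 0.049, 0.154, 0.222, 0, 0.002]
    - [255, 0.069, 0.049, 0.154, 0.222, 0, 0.002]
    - [255, 0.069, 0.049, 0.154, 0.222, 0, 0.002]
    - [255, 0.069, 0.049, 0.154, 0.222, 0, 0.002]
    - [255, 0.069, 0.049, 0.154, 0.222, 0, 0.002]
    - [255, 0.069, 0.049, 0.154, 0.222, 0, 0.002]
    - [255, 0.069, 0.049, 0.154, 0.222, 0, 0.002]
    - [255, 0.069, 0.049, 0.154, 0.222, 0, 0.002]
    - [255, 0.069, 0.049, 0.154, 0.222, 0, 0.002]
    - [255, 0.069, 0.049, 0.154, 0.222, 0, 0.002]

```text
t: 8.9
tcp_pos: [0.4305, 0.1718, 0.1709]
tcp_rot: [0.271, -0.268, 0.656, -0.651]
wrist_force: [-0.2, -0.2, 0.7]
width: 0.0005
```

```bash
python3 -c "
from h import *
s=arm.get_state();print(s['t'],s['joint_positions'].round(2),s['tcp_pos'],s['wrist_force'])
print(dl([.43,.17,.12],-45,0,90),dl([.5205,.08,.12],-45,0,90))
a=[]
for n in('scene','wrist'):
    p=vision.snapshot(n);a.append(cv2.resize(p['frame'][...,::-1],(400,300)))
    W=cloud(p);hsv=cv2.cvtColor(p['frame'],cv2.COLOR_RGB2HSV);H,S_,V=cv2.split(hsv)
    for l,lo,hi in(('orange',5,18),('yellow',20,34)):
        m=(H>=lo)&(H<=hi)&(S_>130)&(V>80)&(p['z_map']>0);B=(W[...,0]>.53)&(W[...,0]<.6)&(W[...,2]>.13)&(W[...,1]<.24)
        q=W[m&B]; print(n,l,len(q),np.percentile(q,[3,50,97],0).round(4).tolist() if len(q)>10 else '')
cv2.imwrite('pics/b2.png',np.hstack(a))"
```

```text
8.9 [-0.52  0.74 -0.69  2.17  1.43  2.07  0.25] [0.43045041 0.17184874 0.17094592] [-0.17078219 -0.19473018  0.67526388]
[ 0.002  0.064  0.002  0.002 -0.001 -0.002] [ 0.001  0.063  0.161  0.002 -0.001 -0.002]
scene orange 2048 [[0.5551, -0.0767, 0.154], [0.5718, 0.0649, 0.1601], [0.5905, 0.204, 0.1641]]
scene yellow 186 [[0.567, -0.1322, 0.2573], [0.5767, -0.1103, 0.2617], [0.5934, -0.0932, 0.265]]
wrist orange 1124 [[0.5547, -0.0774, 0.1522], [0.5567, 0.0119, 0.157], [0.5664, 0.0737, 0.1618]]
wrist yellow 305 [[0.5674, -0.1292, 0.2508], [0.5748, -0.0951, 0.2536], [0.5952, -0.0908, 0.2613]]
```

View pics/b2.png

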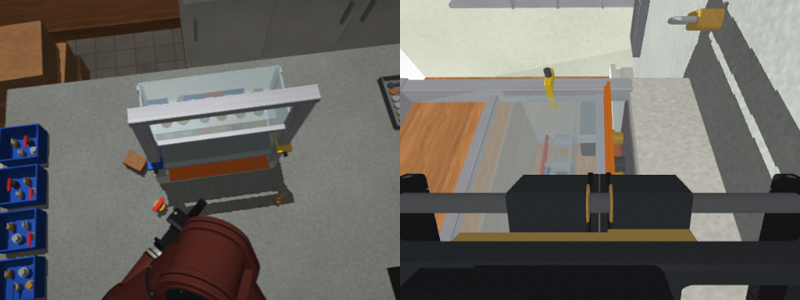

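Wrist view (turned 90°, image right is down): the lip is the vertical orange strip at (608,120) and the yellow collar is at (550,88). Lip middle ≈0.156, yellow middle ≈0.257, so the window needs to rise about 0.101. Next I lower the fingers to z 0.12 and slide them in under the lip.

Emit:
jog_arm:
  targets:
    - [255, 0.002, 0.032, 0.001, 0.002, 0, 0]
    - [255, 0.002, 0.064, 0.002, 0.002, 0, 0]
    - [255, 0.002, 0.064, 0.002, 0.002, 0, 0]
    - [255, 0.001, 0.063, 0.04, 0.002, 0, 0]
    - [255, 0.001, 0.063, 0.08, 0.002, 0, 0]
    - [255, 0.001, 0.063, 0.11, 0.002, 0, 0]
    - [255, 0.001, 0.063, 0.135, 0.002, 0, 0]
    - [255, 0.001, 0.063, 0.15, 0.002, 0, 0]
    - [255, 0.001, 0.063, 0.161, 0.002, 0, 0]
    - [255, 0.001, 0.063, 0.161, 0.002, 0, 0]
    - [255, 0.001, 0.063, 0.161, 0.002, 0, 0]

```text
t: 9.92
tcp_pos: [0.5201, 0.0808, 0.1199]
tcp_rot: [-0.272, 0.268, -0.653, 0.654]
wrist_force: [-0.1, -0.0, 0.0]
width: 0.0006
```

```bash
python3 -c "
from h import *
s=arm.get_state();print(s['t'],s['joint_positions'].round(2),s['tcp_pos'],s['wrist_force'])
print(dl([.5205,.08,.16],-45,0,90),dl([.5205,.08,.237],-45,0,90))
p=vision.snapshot('side');save(p,'s3.png')"
```

```text
9.9167 [-0.39  0.8  -0.5   2.19  1.68  1.91  0.24] [0.52014394 0.0808135  0.11988555] [-0.07795619 -0.00024219  0.03817605]
[ 0.    -0.05   0.001 -0.001 -0.001 -0.001] [-0.    -0.146  0.002 -0.001 -0.001 -0.001]
```

View pics/s3.png

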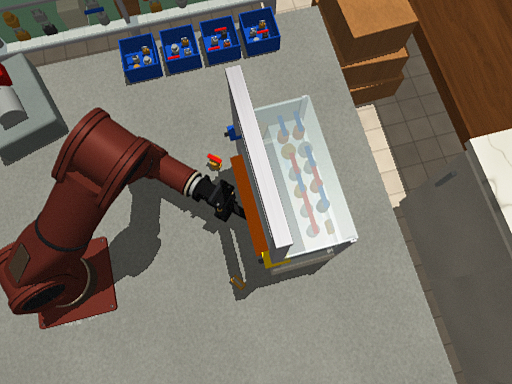

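The fingers are under the lip (tips at about (243,212)) and clear of the goods. Now I raise gently, 5–6 mm per row.

Emit:
jog_arm:
  targets:
    - [255, 0, -0.006, 0, 0, 0, 0]
    - [255, 0, -0.012, 0, 0, 0, 0]
    - [255, 0, -0.018, 0, 0, 0, 0]
    - [255, 0, -0.024, 0, 0, 0, 0]
    - [255, 0, -0.03, 0, 0, 0, 0]
    - [255, 0, -0.036, 0, 0, 0, 0]
    - [255, 0, -0.042, 0, 0, 0, 0]
    - [255, 0, -0.048, 0, 0, 0, 0]
    - [255, 0, -0.054, 0, 0, 0, 0]
    - [255, 0, -0.06, 0, 0, 0, 0]

```text
t: 10.8
tcp_pos: [0.5201, 0.0807, 0.1678]
tcp_rot: [-0.272, 0.268, -0.653, 0.654]
wrist_force: [0.2, 1.6, -2.6]
width: 0.0004
```

```bash
cat >> h.py <<'E'
def meas(n):
    p=vision.snapshot(n);W=cloud(p);H,S_,V=cv2.split(cv2.cvtColor(p['frame'],cv2.COLOR_RGB2HSV))
    for l,lo,hi in(('orange',5,18),('yellow',20,34)):
        m=(H>=lo)&(H<=hi)&(S_>130)&(V>80)&(p['z_map']>0)&(W[...,0]>.53)&(W[...,0]<.6)&(W[...,2]>.13)&(W[...,1]<.24)
        q=W[m]; print(n,l,len(q),np.percentile(q,[3,50,97],0).round(4).tolist() if len(q)>10 else '')
    return p
E
python3 -c "
from h import *
s=arm.get_state();print(s['t'],s['tcp_pos'],s['wrist_force'])
meas('side');meas('scene')"
```

```text
10.8 [0.52009122 0.08067568 0.16782402] [ 0.22885208  1.6147568  -2.63928981]
side orange 1385 [[0.5571, -0.0774, 0.1814], [0.5744, 0.0555, 0.1875], [0.592, 0.2025, 0.1919]]
side yellow 142 [[0.5687, -0.1344, 0.2516], [0.5789, -0.1175, 0.2625], [0.5968, -0.0962, 0.2655]]
scene orange 2122 [[0.5552, -0.0772, 0.1824], [0.572, 0.0635, 0.1884], [0.5905, 0.2044, 0.1924]]
scene yellow 185 [[0.5671, -0.132, 0.258], [0.5766, -0.11, 0.2619], [0.5934, -0.0932, 0.2648]]
```

Contact at about 2.6 N and the window follows. It needs about 73 mm more.

Emit:
jog_arm:
  targets:
    - [255, 0, -0.006, 0, 0, 0, 0]
    - [255, 0, -0.012, 0, 0, 0, 0]
    - [255, 0, -0.018, 0, 0, 0, 0]
    - [255, 0, -0.024, 0, 0, 0, 0]
    - [255, 0, -0.03, 0, 0, 0, 0]
    - [255, 0, -0.036, 0, 0, 0, 0]
    - [255, 0, -0.042, 0, 0, 0, 0]
    - [255, 0, -0.048, 0, 0, 0, 0]
    - [255, 0, -0.054, 0, 0, 0, 0]
    - [255, 0, -0.06, 0, 0, 0, 0]
    - [255, 0, -0.066, 0, 0, 0, 0]
    - [255, 0, -0.072, 0, 0, 0, 0]
    - [255, 0, -0.077, 0, 0, 0, 0]
    - [255, 0, -0.082, 0, 0, 0, 0]
    - [255, 0, -0.086, 0, 0, 0, 0]
    - [255, 0, -0.088, 0, 0, 0, 0]
    - [255, 0, -0.09, 0, 0, 0, 0]
    - [255, 0, -0.09, 0, 0, 0, 0]

```text
t: 12.4
tcp_pos: [0.5197, 0.0804, 0.2398]
tcp_rot: [-0.272, 0.268, -0.653, 0.654]
wrist_force: [1.2, 0.0, -1.1]
width: 0.0002
```

```bash
python3 -c "
from h import *
s=arm.get_state();print(s['t'],s['tcp_pos'],s['wrist_force'])
meas('side');meas('scene');meas('wrist')"
```

```text
12.4 [0.51970448 0.08038857 0.23975243] [ 1.18138571  0.04257673 -1.08902246]
side orange 1576 [[0.5571, -0.0792, 0.254], [0.5746, 0.0537, 0.2596], [0.5921, 0.2021, 0.2635]]
side yellow 148 [[0.5687, -0.1345, 0.2539], [0.5787, -0.1168, 0.2624], [0.5964, -0.0945, 0.2661]]
scene orange 2419 [[0.5551, -0.0768, 0.2537], [0.5721, 0.0634, 0.2593], [0.5905, 0.2048, 0.2629]]
scene yellow 175 [[0.5673, -0.1318, 0.2577], [0.5761, -0.1112, 0.2619], [0.5885, -0.093, 0.2654]]
wrist orange 1904 [[0.5551, -0.0802, 0.2509], [0.5567, -0.0174, 0.254], [0.5859, 0.025, 0.2602]]
wrist yellow 199 [[0.5567, -0.1218, 0.2508], [0.5684, -0.102, 0.2548], [0.5849, -0.0905, 0.2617]]
```

The lip is within about 2 mm of the yellow mark. I drop the fingers clear and back away.

Emit:
jog_arm:
  targets:
    - [255, 0, 0.008, 0, 0, 0, 0]
    - [255, 0, 0.018, 0, 0, 0, 0]
    - [255, 0, 0.025, 0, 0, 0, 0]
    - [255, 0, 0.025, -0.03, 0, 0, 0]
    - [255, 0, 0.025, -0.07, 0, 0, 0]
    - [255, 0, 0.025, -0.11, 0, 0, 0]
    - [255, 0, 0.025, -0.14, 0, 0, 0]
    - [255, 0, 0.025, -0.14, 0, 0, 0]
    - [255, 0, 0.025, -0.14, 0, 0, 0]

```text
t: 13.3
tcp_pos: [0.4405, 0.161, 0.2181]
tcp_rot: [-0.272, 0.269, -0.653, 0.654]
wrist_force: [1.1, -0.5, 0.0]
width: 0.0003
```

```bash
python3 -c "
from h import *
s=arm.get_state();print(s['t'],s['tcp_pos'],s['wrist_force'],abs(s['qvel']).max())
p=meas('scene');q=meas('side')
for l in('padlock','valve','carton'):
    for d in spotter.search_frame(p,l)[:1]: print(l,d['conf'],px2w(p,*d['point']).round(3))
cv2.imwrite('pics/e.png',np.hstack([cv2.resize(a['frame'][...,::-1],(400,300)) for a in(p,q)]))"
```

```text
13.3 [0.4404738  0.16101728 0.21812479] [ 1.13286879 -0.48601306  0.02152828] 0.033818921771132174
scene orange 2462 [[0.555, -0.0764, 0.2536], [0.5719, 0.0652, 0.2592], [0.5905, 0.2046, 0.2628]]
scene yellow 178 [[0.5672, -0.1322, 0.2584], [0.5762, -0.1112, 0.2618], [0.5883, -0.0932, 0.2656]]
side orange 1578 [[0.5571, -0.0788, 0.2539], [0.5745, 0.0531, 0.2595], [0.5921, 0.2023, 0.2635]]
side yellow 141 [[0.569, -0.1344, 0.2555], [0.5789, -0.1164, 0.2618], [0.5966, -0.0953, 0.2654]]
padlock 0.67 [ 0.484 -0.121  0.063]
valve 0.66 [0.497 0.267 0.056]
carton 0.74 [0.668 0.324 0.045]
```

View pics/e.png

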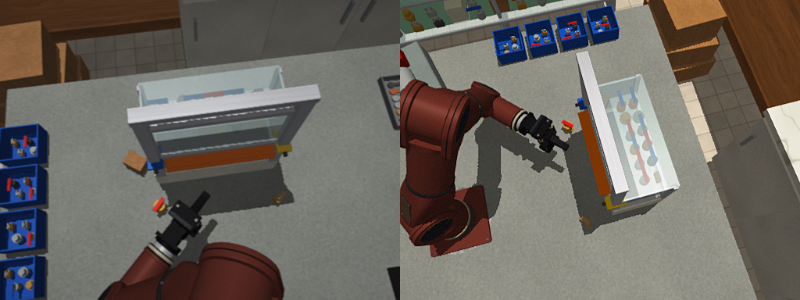

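The lip stands level with the yellow collar (scene panel: lip at about (220,162), collar (284,149)). The gripper is well clear and the goods have not moved. Handing in.

```bash
python3 -c "
from h import *
print(arm.sign_off())"
```

```text
the job is handed in; nothing more can be done
None
```

I pushed the window up with closed, level fingers from beneath the lip, raising it about 100 mm. Then I lowered the fingers clear, backed away and handed the job in at about 13.4 s; no verdict was reported.

**Height:** in the last pictures the lip's top read 0.259–0.260 m and the yellow collar's top 0.262 m. That puts the lip's middle about 1–2 mm below the marker's middle, within the 10 mm allowed. The height did not change when the fingers left.

**Force:** the push measured about 1–3 N at the checks, and about 1 N of sensor offset remained after backing away.

**Goods:** in the scene camera the padlock and carton read within about 6 mm of their first positions across the counter, and the valve within about 2 mm. The padlock and valve heights read higher than at first (0.063 against 0.038 m, and 0.056 against 0.045 m). I put that down to the network marking a different spot on each, because all three look upright and in place.

**First approach:** I first came in from the right, hit the arm's joint limits there, and saw the gripper body would stand over the padlock. I changed to the left; nothing was touched on that try as far as the force readings show.

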